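# Snap the charger board onto its standoffs

### The job

Put the circuit board into the open charger housing, transformer up and terminal strip on the side of the cable gap, with its four corner holes over the four barbed standoffs, and press it down until every post has clicked through and the board sits fully home on all four. The plate that carries the standoffs sinks on soft springs before it is firm, so press by feel, best one end or corner at a time: the board must never be pushed down with more than 25 N. Leave the pliers, the screwdriver and the two tins where they are, and let go of the board.

Things in the scene. Friction and masses are not known exactly. Their poses are not given: they have to be found in the camera images.
- housing: open charger housing: low grey sheet-steel tray 190 (x) x 150 (y) mm, walls 26 mm high, fixed to the bench by a tab at each short end (232 mm over the tabs). Origin: centre of its underside, z up. The +y wall has a cable gap 70 mm wide in its middle; the -y wall is whole. An aluminium plate inside carries four white snap standoffs at x = +-55, y = +-35 mm
- post_0 (a point): centre of the shoulder (15 mm across) of the -x, -y standoff, on which the board finally rests, 51 mm above the housing's underside; all four are level. Given for the unloaded plate and fixed to the housing: it does not follow the plate down. From the shoulder rises a 7.8 mm pin, tapering from 8 mm up to a 3 mm point 19.5 mm above the shoulder
- post_1 (a point): the same at the -x, +y standoff. Each pin has two sprung barbs, facing the housing's +x and -x, like an arrowhead: slopes 27 degrees from vertical that widen downwards to 14.4 mm across, flat underneath, 5.2 mm above the shoulder. A board laid loosely on the barbs has its underside about 11 mm above the shoulders
- post_2 (a point): the same at the +x, -y standoff. The plate floats level on soft springs: pushed with 4 to 7 N it sinks 5 to 20 mm (different each time) onto a firm stop, and it comes back up when let go. Only against the stop can a post be snapped: both posts of a short end take about 15 N together, all four at once close to the limit or over it. Then the push drops, and rises hard on the shoulders
- post_3 (a point): the same at the +x, +y standoff
- board_grip (a point): centre of the dark steel transformer in the middle of the loose circuit board, 20 mm above the board's underside. The block is 36 (x) x 44 (y) mm, from 4 to 36 mm above the underside. Board: dull dark green, 130 (x) x 90 (y) x 4 mm, 0.15 to 0.29 kg, component side up on the bench; axes are the board's, z up
- board_end (a point): middle of the bare upper face at the board's -x end, at x = -55 mm, 4 mm above the underside; the +x end has the same. Both are bare from 30 mm to 65 mm off the middle, 25 mm to either side. A grey terminal strip (46 x 11, top at 16 mm) lies along the board's +y edge, two black capacitors (12 mm across, top at 20 mm) at x = +-22, y = -37
- hole_0 (a point): hole in the board's corner (-x, -y), 10 mm across, right through; the point is on the underside at the hole's axis, x = +-55, y = +-35 mm in the board's frame, axes as the board's
- hole_1 (a point): hole in the board's corner (-x, +y), 10 mm across, right through; the point is on the underside at the hole's axis, x = +-55, y = +-35 mm in the board's frame, axes as the board's
- hole_2 (a point): hole in the board's corner (+x, -y), 10 mm across, right through; the point is on the underside at the hole's axis, x = +-55, y = +-35 mm in the board's frame, axes as the board's
- hole_3 (a point): hole in the board's corner (+x, +y), 10 mm across, right through; the point is on the underside at the hole's axis, x = +-55, y = +-35 mm in the board's frame, axes as the board's
- barb_0 (a joint): end-facing barb of the standoff at the -x, -y corner of the housing: 0 sprung out, up to 0.003 m pushed in; about 0.0022 while the board's hole is passing it, 0 again after the click
- barb_1 (a joint): end-facing barb of the standoff at the -x, +y corner of the housing: 0 sprung out, up to 0.003 m pushed in; about 0.0022 while the board's hole is passing it, 0 again after the click
- barb_2 (a joint): end-facing barb of the standoff at the +x, -y corner of the housing: 0 sprung out, up to 0.003 m pushed in; about 0.0022 while the board's hole is passing it, 0 again after the click
- barb_3 (a joint): end-facing barb of the standoff at the +x, +y corner of the housing: 0 sprung out, up to 0.003 m pushed in; about 0.0022 while the board's hole is passing it, 0 again after the click
- mount (a joint): stiff rubber under the whole standoff assembly: how far it is squashed, in m, 0 unloaded, 0.001 for every 20 N of downward push on the board or its posts, its weight included, so 0.0014 is a 25 N push on top of the board's weight; a coarse reading, noisy by up to 20 N, so average it
- pliers_mid (a point): pliers with blue grips lying flat on the bench, 62 x 171 x 14 mm; point at the middle; bystander
- screwdriver_mid (a point): screwdriver with a red grip lying on the bench, 29 x 220 x 29 mm; point at the middle; bystander
- wax_tin_mid (a point): round closed tin, 67 mm across, 36 mm high; point at its centre; bystander
- nail_tin_mid (a point): round tin, 76 mm across, 87 mm high; point at its centre; bystander

How it is judged:
On the way:
1. the board lies over the standoffs with all four points in its holes, terminal strip on the cable-gap side, no corner clicked through yet (z of hole_0 in the frame of housing between 0.0545 and 0.069 m and z of hole_1 in the frame of housing between 0.0545 and 0.069 m and z of hole_2 in the frame of housing between 0.0545 and 0.069 m and z of hole_3 in the frame of housing between 0.0545 and 0.069 m and horizontal distance between hole_0 and post_0 below 0.004 m and horizontal distance between hole_1 and post_1 below 0.004 m and horizontal distance between hole_2 and post_2 below 0.004 m and horizontal distance between hole_3 and post_3 below 0.004 m), for 0.2 s.
At the end, for the whole second after the job is handed in: Terminal strip on the cable-gap side, each hole within 4 mm of its standoff's axis and its underside under 53.2 mm above the housing's underside (past the barbs), every listed barb sprung out again (under 0.8 mm), board parallel to the housing within 0.03 rad, at rest, released (z of each of hole_0, hole_1, hole_2, hole_3 in the frame of housing below 0.0532 m and horizontal distance between hole_0 and post_0 below 0.004 m and horizontal distance between hole_1 and post_1 below 0.004 m and horizontal distance between hole_2 and post_2 below 0.004 m and horizontal distance between hole_3 and post_3 below 0.004 m and value of joint each of barb_0, barb_1, barb_2, barb_3 below 0.0008 m and angle between the z axis of board_grip and the z axis of housing, either way round below 0.03 rad and linear speed of board below 0.02 m/s and contact force between the fingers and board below 0.1 N); the robot touches nothing.
It fails at once if the board is pushed onto the standoffs with more than 25 N (rubber mount squashed by 1.4 mm, the board's weight included) (value of joint mount above 0.0014 m).
It fails at once if the pliers is shifted by more than 20 mm (distance of pliers_mid from where it was at the start of the episode above 0.02 m).
It fails at once if the screwdriver is shifted by more than 20 mm (distance of screwdriver_mid from where it was at the start of the episode above 0.02 m).
It fails at once if the wax tin is shifted by more than 20 mm (distance of wax_tin_mid from where it was at the start of the episode above 0.02 m).
It fails at once if the nail tin is shifted by more than 20 mm (distance of nail_tin_mid from where it was at the start of the episode above 0.02 m).
It also fails if it takes over 61 s, if anything falls off the work surface, if the arm or the gripper's body presses on something with over 40 N, if the wrist force passes 120 N, or if a joint passes its speed limit or range.

### The arm

A 6-joint arm with a two-finger parallel gripper is mounted at the origin on a cart in front of the work surface, level with it; the furniture and walls round the work are solid. World frame = base frame: x ahead of the robot, y to its left, z up, the work surface at z = 0. Lengths are in m, angles in rad, forces in N, time in s.
With the tool pointing down it reaches from about 0.35 to 0.875 m from the base axis. Payload 15.5 kg.
Tool frame: the origin (TCP) lies at the very end of the fingers, on their centre line; the grasp point (between the pads) lies 19 mm behind it (arm.grasp_offset is the distance from the TCP to the grasp point, in m); z points along the fingers, y is the line along which they close (so a half turn about z gives the same grasp; the last joint's range is limited). The gripper opens to 85 mm and grips with 20 to 120 N. Pads are 22 mm wide; open, the fingers measure 114 mm over their backs; the gripper's body (76 mm by 85 mm) begins 54 mm behind the grasp point. The pads swing forward as they close: fully open they stand 13 mm farther back than shut.
Start: joints at [-1.31, 0.494, 1.345, -0, 1.302, -0.096], TCP at [0.218, -0.586, 0.231] pointing down, gripper open.
Joint ranges: [-2.91, 2.91], [-0.82, 2.16], [0.22, 2.67], [-1.22, 4.37], [0.12, 2.79], [-3.08, 3.08]. Speed limits (rad/s): [1.89, 1.89, 2.57, 3.01, 3.01, 3.01].

### API

Orientations are given as a rotation vector (axis times angle).
In Python, from rig import arm, viewer, job gives the robot as it stands.
- The arm moves only by the tool send_rows, never from a script. Its arguments are lists of equal length, an entry for each row: "delta_pos": the shift along the tool's x, y, z scaled (see below), a list of three; "delta_rot": the turn, a rotation vector about the tool's x, y, z scaled (see below), a list of three. A call has 1 to 12 rows; each row shifts and turns the commanded pose from where the row before left it, along the tool's axes as they then stand; what a row does not reach is not made up. The controller multiplies each number of a shift by 0.05 m and each number of a turn by 6 degrees. A row lasts 1/8 s, in which the tool goes at most 62.5 mm and 10.7 degrees, less where a joint would pass 70% of its speed; a pose out of reach is approached as far as the arm can. A call with a number of a shift or a turn outside -1 to 1 is refused whole. A call with a gripper value outside its range is refused whole. "claw" is the closure, from -1 (fully open) to 1 (shut), set as the call begins (left out, the last holds). The fingers move at their own pace and stop on an object; "squeeze" is the grip in N (left out, the last holds). Time passes only in rows, so rows that do not move let the fingers close. It gives the time, the measured TCP pose, the force, the opening and the grip force at its end, in the units of the state.
- arm.sense(): the state, without advancing time (a new reading comes with each control period).
- viewer.camera(name): name is "side" or "top"; returns a dict with "frame" (480x640x3 uint8, red, green, blue), "fx", "fy", "cx", "cy" (pixels), "pose" (4x4, takes a point from camera to world coordinates). Camera axes: x right, y down, z forward; pixel columns grow to the right and rows downward; lengths in m; the calibration is good to about 2 mm. A picture is of the moment at which its call begins. There is no depth.
- job.finish_job(): hands the job in; it is judged then, once.
The state is a dict: "clock": time; "qpos": joint angles; "qvel": joint speeds; "joint_efforts": joint torques, N m; "ee_pos": TCP position; "ee_rot": TCP orientation; "ft_force": force on the tool from outside, world axes, zero at the start; "ft_torque": the same for the moment, N m; "grip_width": finger opening in m; "finger_force": force on a finger pad.
Only numpy, scipy, OpenCV 4.12 (cv2) and the standard library are available. Lean on these libraries where they do the work, as an engineer would, in place of code of your own. Each camera call takes 0.05 s, during which the arm holds its last target. There are 200 camera calls.

## Working session

There is one attempt and no reset: what is moved stays moved. The work goes in short steps, Python scripts to look and compute and a tool call to move; the robot and the scene stay as the last step left them, time stands still between calls to the robot, and variables do not carry over. Pictures are saved under pics/ and viewed, at most 10 in all, crops included, and the job is handed in when it is done.

Besides the shell and the picture viewer there is one more tool, called after "Request:" by a JSON object that holds its "fn" and its "kwargs". send_rows: Moves the arm, as the interface text tells. Its arguments: {"type":"object","properties":{"delta_pos":{"type":"array"},"delta_rot":{"type":"array"},"claw":{"type":"number"},"squeeze":{"type":"number"}},"required":["delta_pos","delta_rot"]}

```bash
mkdir -p pics; ls; python3 - <<'E'
from rig import arm, viewer
import cv2, numpy as np
np.set_printoptions(precision=4,suppress=True)
for n in ("top","side"):
    c=viewer.camera(n); cv2.imwrite(f"pics/{n}0.png",c["frame"][:,:,::-1]); print(n,c["fx"],c["fy"],c["cx"],c["cy"]); print(c["pose"])
print(arm.sense())
E
```

```text
pics
top 493.2474793581296 493.2474793581296 321.0351400225343 230.01581356091668
[[-0.0243 -0.9941  0.1055  0.4361]
 [-0.9996  0.0255  0.01   -0.0569]
 [-0.0126 -0.1053 -0.9944  1.1159]
 [ 0.      0.      0.      1.    ]]
side 528.5422754965622 528.5422754965622 312.9917459376964 242.56901530100623
[[-0.9902 -0.08    0.1149  0.3893]
 [-0.1398  0.5272 -0.8381  1.0886]
 [ 0.0065 -0.8459 -0.5332  0.7881]
 [ 0.      0.      0.      1.    ]]
{'clock': 0.1, 'qpos': array([-1.3105,  0.4941,  1.3461,  0.    ,  1.3025, -0.0955]), 'qvel': array([ 0.    , -0.0021,  0.0006, -0.0017,  0.0011, -0.0008]), 'joint_efforts': array([  0.0045, -88.3589, -38.4561,   0.0003,   0.0052,  -0.    ]), 'ee_pos': array([ 0.2176, -0.5855,  0.2307]), 'ee_rot': array([-3.0909, -0.5557,  0.0001]), 'ft_force': array([-0.6318,  0.5035, -0.2822]), 'ft_torque': array([-0.012 ,  0.0336,  0.0519]), 'finger_force': 0.0, 'grip_width': 0.08561793050077815}
```

View pics/top0.png

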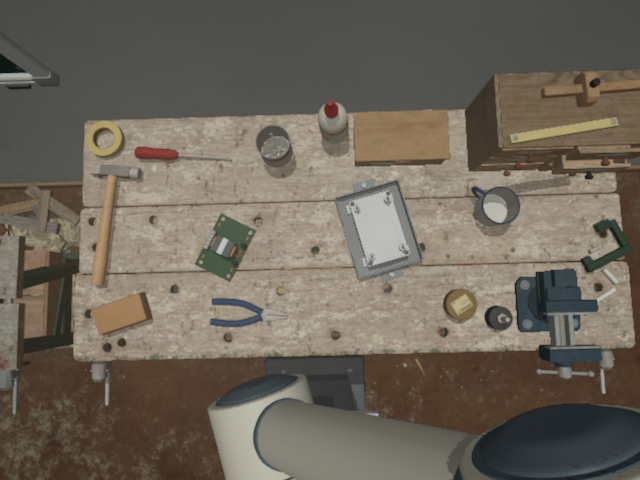

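View pics/side0.png

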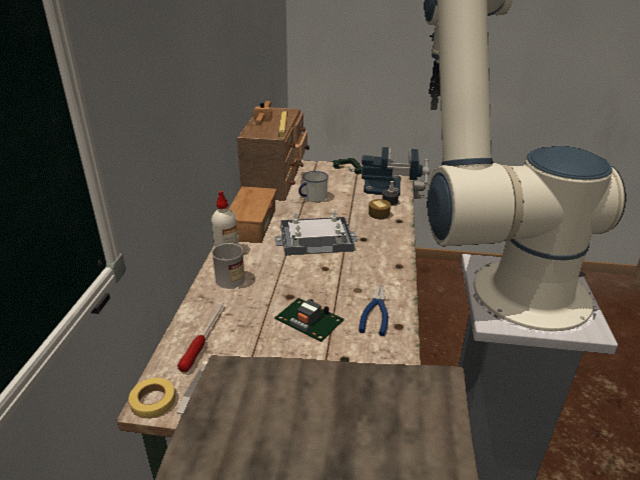

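The top view shows the board at about (226,246), the housing at (379,230), the pliers at (248,312), the screwdriver at (183,155), and the tins at (275,145) and (460,305). In the side view, the board is at (310,317) and the housing at (317,235). Next I'll view enlarged crops.

```bash
python3 - <<'E'
import cv2,numpy as np
t=cv2.imread("pics/top0.png"); s=cv2.imread("pics/side0.png")
def cr(im,x,y,w,h,k): return cv2.resize(im[y:y+h,x:x+w],None,fx=k,fy=k,interpolation=cv2.INTER_CUBIC)
a=cr(t,190,205,70,80,4); b=cr(t,330,175,100,110,4)[:, :]
c=cr(s,265,290,90,55,4); d=cr(s,270,205,95,55,4)
o=np.zeros((600,800,3),np.uint8)
o[:320,:280]=a; o[:440,300:700]=b
cv2.imwrite("pics/z1.png",o)
o=np.zeros((450,800,3),np.uint8); o[:220,:360]=c;o[:220,380:760]=d
cv2.imwrite("pics/z2.png",o[:220])
E
```

```text
(no output)
```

View pics/z1.png

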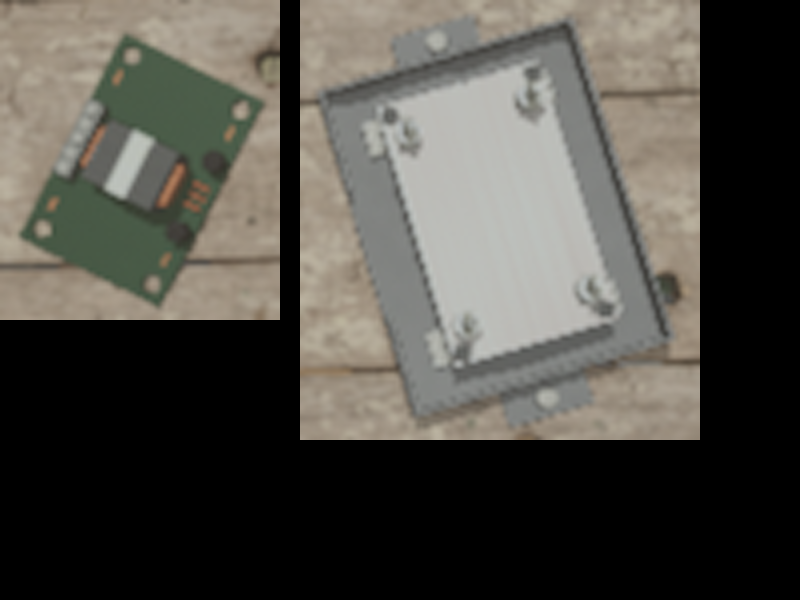

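View pics/z2.png

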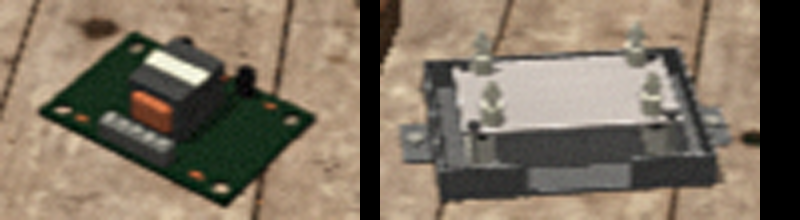

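The crops show the terminal strip on the board's upper-left edge, and the housing's cable gap on the image-left (+y) wall, which faces the side camera. So a turn of about 43° is needed. The four pins are visible in both views, along with the two tab screws. I'll measure these now.

```bash
cat > h.py <<'E'
import cv2,numpy as np
from scipy.optimize import least_squares
np.set_printoptions(precision=4,suppress=True)
K={"top":(493.2475,321.035,230.016),"side":(528.5423,312.992,242.569)}
P={"top":np.array([[-.0243,-.9941,.1055,.4361],[-.9996,.0255,.01,-.0569],[-.0126,-.1053,-.9944,1.1159]]),
"side":np.array([[-.9902,-.08,.1149,.3893],[-.1398,.5272,-.8381,1.0886],[.0065,-.8459,-.5332,.7881]])}
def load():
    from rig import viewer
    for n in P: P[n]=viewer.camera(n)["pose"][:3]
def ray(n,uv):
    f,cx,cy=K[n]; return P[n][:,3],P[n][:,:3]@np.array([(uv[0]-cx)/f,(uv[1]-cy)/f,1])
def plane(n,uv,z):
    o,d=ray(n,uv); return (o+d*(z-o[2])/d[2])[:2]
def proj(n,X):
    f,cx,cy=K[n]; c=(np.atleast_2d(X)-P[n][:,3])@P[n][:,:3]; return np.c_[f*c[:,0]/c[:,2]+cx,f*c[:,1]/c[:,2]+cy]
def tri(a,b):
    (o1,d1),(o2,d2)=ray("top",a),ray("side",b)
    s=np.linalg.lstsq(np.c_[d1,-d2],o2-o1,rcond=None)[0]; p,q=o1+s[0]*d1,o2+s[1]*d2
    return (p+q)/2,np.linalg.norm(p-q)
def rt(p,L): c,s=np.cos(p[2]),np.sin(p[2]); return np.c_[L[:,0]*c-L[:,1]*s+p[0],L[:,0]*s+L[:,1]*c+p[1],L[:,2]]
def green(im,roi,hue=(35,95),smin=50,vmax=110):
    x,y,w,h=roi; hsv=cv2.cvtColor(im[y:y+h,x:x+w],cv2.COLOR_BGR2HSV)
    m=cv2.inRange(hsv,(hue[0],smin,10),(hue[1],255,vmax)); return m
HO=np.array([[-55,-35],[-55,35],[55,-35],[55,35]])/1000
E
cat > m1.py <<'E'
from h import *
I={n:cv2.imread(f"pics/{n}0.png") for n in P}
for n,roi in (("top",(190,205,70,80)),("side",(265,290,90,55))):
    m=green(I[n],roi); k=8
    hsv=cv2.cvtColor(I[n][roi[1]:roi[1]+roi[3],roi[0]:roi[0]+roi[2]],cv2.COLOR_BGR2HSV)
    big=cv2.resize(m,None,fx=k,fy=k,interpolation=cv2.INTER_CUBIC)>127
    cs,hi=cv2.findContours(big.astype(np.uint8),cv2.RETR_CCOMP,cv2.CHAIN_APPROX_NONE)
    i=max(range(len(cs)),key=lambda i:cv2.contourArea(cs[i]) if hi[0][i][3]<0 else 0)
    hull=cv2.convexHull(cs[i]); off=np.array(roi[:2])
    q=cv2.approxPolyDP(hull,0.04*cv2.arcLength(hull,True),True)[:,0]
    print(n,"corners",((q+.5)/k-.5+off).tolist())
    for j,c in enumerate(cs):
        if hi[0][j][3]==i and cv2.contourArea(c)>150:
            M=cv2.moments(c); u=(np.array([M['m10'],M['m01']])/M['m00']+.5)/k-.5+off
            print(" hole",u,"area",M['m00']/k/k,"xy@2mm",plane(n,u,.002))
def cen(n,u,r=4):
    g=cv2.cvtColor(I[n],cv2.COLOR_BGR2GRAY).astype(float); x,y=map(round,u); w=g[y-r:y+r+1,x-r:x+r+1]; w=np.clip(w-np.percentile(w,75),0,None)
    yy,xx=np.mgrid[y-r:y+r+1,x-r:x+r+1]; return np.array([(w*xx).sum(),(w*yy).sum()])/w.sum()
c2=lambda x,y:np.array([330+(x-300)/4,175+y/4])-.375
d2=lambda x,y:np.array([270+(x-380)/4,205+y/4])-.375
for u,v in ((c2(437,40),d2(412,134)),(c2(548,397),d2(712,112))):
    a,b=cen("top",u,3),cen("side",v,3); print("screw",u,a,v,b,*tri(a,b),*tri(u,v))
tips=[d2(636,24),d2(652,73),d2(482,34),d2(491,83)]
for t in tips: print("tip side xy",plane("side",t,.0705))
tp=[c2(598,290),c2(465,335),c2(530,97),c2(407,130)]
for a,b in zip(tp,tips): print("post top",plane("top",a,.06),"tri",*tri(a,b))
cor=[c2(322,93),c2(572,18),c2(668,342),c2(418,415)]
C=np.array([plane("top",a,.026) for a in cor]); print("rim",C,C.mean(0),[np.linalg.norm(C[i]-C[i-1]) for i in range(4)])
e=(C[0]-C[3]+C[1]-C[2]); print("yaw",np.arctan2(e[1],e[0]))
E
python3 m1.py
```

```text
top corners [[220.8125, 213.5625], [254.5625, 231.3125], [228.6875, 280.5625], [195.5625, 264.0625]]
 hole [227.7462 275.5509] area 25.8828125 xy@2mm [0.4565 0.1671]
 hole [230.9014 269.4376] area 9.5078125 xy@2mm [0.47   0.1599]
 hole [200.059  261.8045] area 21.6171875 xy@2mm [0.489  0.2297]
 hole [202.623 255.482] area 11.71875 xy@2mm [0.5032 0.2239]
 hole [247.0926 237.5778] area 9.4375 xy@2mm [0.5413 0.1226]
 hole [219.0929 223.8217] area 10.6875 xy@2mm [0.5744 0.1863]
 hole [222.8149 218.7449] area 23.921875 xy@2mm [0.5859 0.1778]
side corners [[274.4375, 317.3125], [298.6875, 297.4375], [342.5625, 319.6875], [318.9375, 340.4375]]
 hole [319.75   336.2906] area 11.71875 xy@2mm [0.4906 0.2297]
 hole [313.9102 333.2121] area 10.75 xy@2mm [0.5046 0.2217]
 hole [337.3127 319.4104] area 7.5078125 xy@2mm [0.4585 0.1683]
 hole [285.0035 319.0008] area 9.75 xy@2mm [0.576  0.1843]
 hole [280.4964 316.9997] area 8.625 xy@2mm [0.5874 0.179 ]
 hole [332.0107 316.0245] area 7.3359375 xy@2mm [0.4717 0.1583]
 hole [298.685  301.4102] area 7.4921875 xy@2mm [0.5556 0.117 ]
screw [363.875 184.62
[... 317 characters left out ...]
5352529671250875
tip side xy [ 0.5101 -0.2152]
tip side xy [ 0.492  -0.1484]
tip side xy [ 0.6148 -0.1845]
tip side xy [ 0.5975 -0.1187]
post top [ 0.5068 -0.2232] tri [ 0.5085 -0.222   0.0667] 0.004376186886235965
post top [ 0.4845 -0.1513] tri [ 0.4881 -0.1502  0.0694] 0.008072979600214485
post top [ 0.6122 -0.1909] tri [ 0.6134 -0.1898  0.0673] 0.00475940034706817
post top [ 0.5959 -0.1239] tri [ 0.5965 -0.1232  0.0677] 0.003500347638247542
rim [[ 0.6232 -0.0792]
 [ 0.662  -0.2204]
 [ 0.4794 -0.2658]
 [ 0.4428 -0.127 ]] [ 0.5519 -0.1731] [np.float64(0.18664347140824752), np.float64(0.146451456277699), np.float64(0.18818814645157414), np.float64(0.14351687372257801)]
yaw 0.2512045534975918
```

Request:
{"fn": "send_rows", "kwargs": {"delta_pos": [[0,0,0],[0,0,0],[0,0,0],[0,0,0],[0,0,0],[0,0,0],[0,0,0],[0.95,-0.1,0],[0.95,-0.1,0],[0.95,-0.1,0],[0.95,-0.1,0],[0.95,-0.1,0]], "delta_rot": [[0,0,-1],[0,0,-1],[0,0,-1],[0,0,-1],[0,0,-1],[0,0,-1],[0,0,-0.94],[0,0,0],[0,0,0],[0,0,0],[0,0,0],[0,0,0]], "claw": -1, "squeeze": 40}}

```text
clock: 1.6
ee_pos: [0.3073, -0.3628, 0.2311]
ee_rot: [-2.692, -1.618, -0.0]
ft_force: [-0.4, -0.2, 0.6]
grip_width: 0.0855
finger_force: 0.0
```

Request:
{"fn": "send_rows", "kwargs": {"delta_pos": [[0.95,-0.1,0],[0.95,-0.1,0],[0.95,-0.1,0],[0.95,-0.1,0],[0.95,-0.1,0],[0.95,-0.1,0],[0.95,-0.1,0],[0.95,-0.1,0],[0.95,-0.1,0],[0.95,-0.1,0],[0.95,-0.1,0],[0.9,-0.1,0]], "delta_rot": [[0,0,0],[0,0,0],[0,0,0],[0,0,0],[0,0,0],[0,0,0],[0,0,0],[0,0,0],[0,0,0],[0,0,0],[0,0,0],[0,0,0]]}}

```text
clock: 3.1
ee_pos: [0.5205, 0.1666, 0.2311]
ee_rot: [-2.692, -1.619, 0.001]
ft_force: [0.9, -0.2, 0.2]
grip_width: 0.0856
finger_force: 0.0
```

Request:
{"fn": "send_rows", "kwargs": {"delta_pos": [[0.15,0,0.5],[0,0,0.9],[0,0,0.9],[0,0,0.9],[0,0,0.6],[0,0,0.4],[0,0,0.2],[0,0,0]], "delta_rot": [[0,0,0],[0,0,0],[0,0,0],[0,0,0],[0,0,0],[0,0,0],[0,0,0],[0,0,0]]}}

```text
clock: 4.1
ee_pos: [0.5236, 0.1716, 0.011]
ee_rot: [-2.692, -1.619, 0.001]
ft_force: [0.1, 0.1, 0.1]
grip_width: 0.0852
finger_force: 0.0
```

Request:
{"fn": "send_rows", "kwargs": {"delta_pos": [[0,0,0],[0,0,0],[0,0,0],[0,0,0],[0,0,0],[0,0,0]], "delta_rot": [[0,0,0],[0,0,0],[0,0,0],[0,0,0],[0,0,0],[0,0,0]], "claw": 1, "squeeze": 40}}

```text
clock: 4.85
ee_pos: [0.524, 0.1717, 0.0119]
ee_rot: [2.692, 1.619, 0.001]
ft_force: [-1.7, -0.2, 8.5]
grip_width: 0.0353
finger_force: 40.1
```

Request:
{"fn": "send_rows", "kwargs": {"delta_pos": [[0,0,-0.3],[0,0,-0.7],[0,0,-0.9],[0,0,-0.9],[0,0,-0.6],[0,0,-0.4],[0,0,0],[0,0,0],[0,0,0],[0,0,0],[0,0,0]], "delta_rot": [[0,0,0],[0,0,0],[0,0,0],[0,0,-0.9],[0,0,-0.9],[0,0,-0.9],[0,0,-0.9],[0,0,-0.9],[0,0,-0.9],[0,0,-0.9],[0,0,-0.85]]}}

```text
clock: 6.22
ee_pos: [0.5235, 0.1715, 0.2022]
ee_rot: [1.91, 2.494, 0.0]
ft_force: [-0.6, 0.7, -1.8]
grip_width: 0.0352
finger_force: 40.8
```

Request:
{"fn": "send_rows", "kwargs": {"delta_pos": [[-0.9,-0.16,0],[-0.98,-0.17,0],[-0.98,-0.17,0],[-0.98,-0.17,0],[-0.98,-0.18,0],[-0.98,-0.18,0],[-0.7,-0.1,0.3],[-0.3,-0.08,0.5],[0,0,0.5],[0,0,0.3],[0,0,0],[0,0,0]], "delta_rot": [[0,0,0],[0,0,0],[0,0,0],[0,0,0],[0,0,0],[0,0,0],[0,0,0],[0,0,0],[0,0,0],[0,0,0],[0,0,0],[0,0,0]]}}

```text
clock: 7.72
ee_pos: [0.5534, -0.1724, 0.1223]
ee_rot: [1.913, 2.491, 0.001]
ft_force: [0.1, 0.3, -1.3]
grip_width: 0.0355
finger_force: 40.7
```

```bash
python3 - <<'E'
from rig import arm, viewer
import cv2, numpy as np
print(arm.sense())
o=np.zeros((600,800,3),np.uint8)
for n,(x,y,w,h),k,(X,Y) in (("top",(320,170,110,115),5,(0,0)),):
    c=viewer.camera(n)["frame"][:,:,::-1]; cv2.imwrite(f"pics/{n}1.png",c); 
    a=cv2.resize(c[y:y+h,x:x+w],None,fx=k,fy=k,interpolation=cv2.INTER_CUBIC); o[Y:Y+h*k,X:X+w*k]=a
c=viewer.camera("side")["frame"][:,:,::-1]; cv2.imwrite("pics/side1.png",c)
cv2.imwrite("pics/z3.png",np.hstack([o[:575,:250*0+420],cv2.resize(cv2.resize(c[160:270,260:365],None,fx=3.6,fy=3.6,interpolation=cv2.INTER_CUBIC),(378,396)) if 0 else cv2.copyMakeBorder(cv2.resize(c[160:270,260:365],None,fx=3.6,fy=3.6,interpolation=cv2.INTER_CUBIC),0,179,0,0,cv2.BORDER_CONSTANT)]))
E
```

```text
{'clock': 7.725, 'qpos': array([-4.05083280e-01,  5.56282297e-01,  1.58117285e+00,  2.43233280e-05,
        1.00289659e+00, -6.66067028e-01]), 'qvel': array([-3.01295028e-03, -4.39019655e-03, -3.96350806e-03,  9.57246062e-04,
       -3.59304079e-03,  1.69975048e-05]), 'joint_efforts': array([-1.43083292e-01, -8.47340298e+01, -2.94622529e+01, -2.74960585e-03,
        1.06496585e-02,  9.94594666e-04]), 'ee_pos': array([ 0.55340184, -0.17244199,  0.12229291]), 'ee_rot': array([1.91278370e+00, 2.49065074e+00, 5.12938733e-04]), 'ft_force': array([ 0.11894411,  0.26522895, -1.31837422]), 'ft_torque': array([-0.06658223,  0.019366  , -0.03925672]), 'finger_force': 40.730624198913574, 'grip_width': 0.03546930417360019}
```

View pics/z3.png

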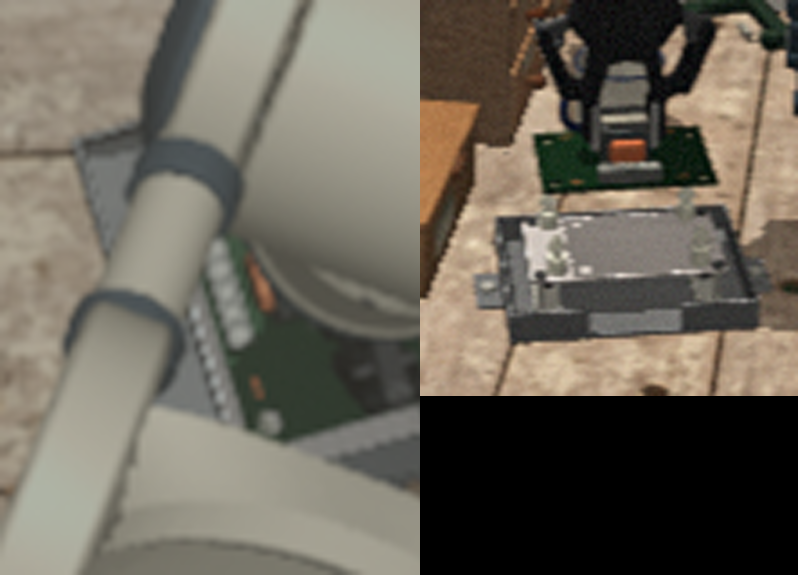

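The top view is mostly blocked by the arm; only hole_1 shows, at crop (270,420). In the side view the held board hangs level above the four pins, strip on the gap side. I'll compare holes and pins in the side image.

```bash
cat > m2.py <<'E'
from h import *
import sys
def holes(im,n,roi,z,vmax=110):
    m=green(im,roi,vmax=vmax); k=8; off=np.array(roi[:2])
    big=(cv2.resize(m,None,fx=k,fy=k,interpolation=cv2.INTER_CUBIC)>127).astype(np.uint8)
    cs,hi=cv2.findContours(big,cv2.RETR_CCOMP,cv2.CHAIN_APPROX_NONE)
    i=max(range(len(cs)),key=lambda i:cv2.contourArea(cs[i]) if hi[0][i][3]<0 else 0)
    q=cv2.approxPolyDP(cv2.convexHull(cs[i]),0.04*cv2.arcLength(cs[i],True)/1.5,True)[:,0]
    print(n,"corners"); 
    for p in q: u=(p+.5)/k-.5+off; print("  ",u,plane(n,u,z))
    for j,c in enumerate(cs):
        if hi[0][j][3]==i and cv2.contourArea(c)>100:
            M=cv2.moments(c); u=(np.array([M['m10'],M['m01']])/M['m00']+.5)/k-.5+off
            print(" hole",u,"area",M['m00']/k/k,plane(n,u,z))
if __name__=="__main__":
    holes(cv2.imread("pics/side1.png"),"side",(285,190,65,30),.1124)
    im=cv2.imread("pics/top1.png"); holes(im,"top",(360,210,25,55),.1124)
    # rim of housing (dark) seen in side0: sky-line contour of pins: print gray columns near each tip
    g=cv2.cvtColor(cv2.imread("pics/side0.png"),cv2.COLOR_BGR2GRAY)
    for x,y in ((295,214),(334,211),(298,226),(338,223)): print(x,y); print(g[y-5:y+12,x-5:x+6])
E
python3 m2.py
```

```text
side corners
   [341.4375 207.9375] [ 0.4839 -0.1571]
   [294.8125 213.4375] [ 0.6022 -0.1084]
   [291.5625 196.9375] [ 0.627  -0.1998]
   [336.1875 194.5625] [ 0.5059 -0.2331]
 hole [303. 210.] area 3.734375 [ 0.5839 -0.1302]
 hole [332.825  208.3852] area 5.421875 [ 0.5065 -0.1511]
 hole [334.5    197.0424] area 2.203125 [ 0.509  -0.2174]
top corners
   [368.6875 227.6875] [ 0.5449 -0.1443]
   [383.4375 236.9375] [ 0.5251 -0.1737]
   [384.4375 255.5625] [ 0.4871 -0.1743]
   [365.5625 243.0625] [ 0.5135 -0.1369]
 hole [381.6495 238.6936] area 3.0 [ 0.5216 -0.1699]
 hole [380.0045 237.4696] area 2.2734375 [ 0.5242 -0.1667]
295 214
[[158 156 164 170 162 162 167 167 158 148 107]
 [158 151 156 161 158 163 169 172 163 146  95]
 [150 148 154 160 163 165 164 165 159 137  87]
 [144 138 146 155 165 168 166 167 160 124  89]
 [141 141 146 155 154 138 148 160 160 112  89]
 [151 155 166 166 147 122 125 143 126  89  90]
 [162 163 163 145 134 131 132 136 110  95 133]
 [173 174 159 137 119 122 133 138  90 104 151]
 [172 162 157 154 140 122 121 119  86 116 143]
 [157 153 162 158 134 129 128 113 108 
[... 2062 characters left out ...]
 100  99 103 114 155 191 151  59  42  38]
 [124 115 116 164 196 199 203 168  95  42  41]
 [195 191 192 194 196 199 203 206 156  49  39]
 [199 201 198 186 152 151 180 203 159  73  62]
 [194 194 200 175 143 124 139 181 176 134 109]
 [194 198 201 168 130 124 139 180 202 168 114]
 [197 193 172 122 117 117 118 158 192 160 108]
 [198 192 168 131 116 112 124 174 196 179 141]
 [190 177 196 186 132 129 142 175 195 201 166]
 [193 186 187 195 199 212 204 175 186 198 158]
 [200 181 144 121 127 129 123 162 199 201 186]
 [201 189 148 110 112 101 101 164 202 211 208]
 [200 189 150 117 114 104  97 104 129 130 122]
 [200 196 171 130 116 109 108  99  70  59  59]
 [202 199 204 185 176 150 162 198 147  63  71]]
```

```bash
cat > m3.py <<'E'
from h import *
psi=2*np.arctan2(2.49065,1.91278)-np.pi/2
B=[.5534,-.1724,psi]
print("tool y heading",psi)
L=np.c_[HO,np.full(4,.1124)]
print("pred holes side\n",proj("side",rt(B,L)),"\npred holes top\n",proj("top",rt(B,L)))
E_=np.array([[-65,-45],[-65,45],[65,-45],[65,45]])/1000
print("pred corners side (top,bottom)\n",np.c_[proj("side",rt(B,np.c_[E_,np.full(4,.1144)])),proj("side",rt(B,np.c_[E_,np.full(4,.1104)]))])
tips=np.array([[334.7,209.8],[337.5,222.6],[295.1,212.8],[297.6,224.6]])
f=lambda p:(proj("side",rt(p,np.c_[HO,np.full(4,.0705)]))-tips).ravel()
r=least_squares(f,[.5525,-.1725,.26]); print("housing by side tips",r.x,"\n",r.fun.reshape(4,2))
rimtop=np.array([[363.875,184.625],[391.625,273.875]])
c2=lambda x,y:[330+(x-300)/4-.375,175+y/4-.375]
cor=np.array([c2(418,415),c2(322,93),c2(668,342),c2(572,18)])
R=np.array([[-95,75],[95,75],[-95,-75],[95,-75]])/1000
f=lambda p:(proj("top",rt(p,np.c_[R,np.full(4,.026)]))-cor).ravel()
r=least_squares(f,[.5525,-.1725,.26]); print("housing by rim top",r.x,"\n",r.fun.reshape(4,2))
H=[.5525,-.1725,.262]
for z in (.0705,.051): print("posts top pred",z,"\n",proj("top",rt(H,np.c_[HO,np.full(4,z)])))
g=cv2.cvtColor(cv2.imread("pics/top0.png"),cv2.COLOR_BGR2GRAY)
for u in proj("top",rt(H,np.c_[HO,np.full(4,.06)])):
    x,y=np.round(u).astype(int); print(x,y); print(g[y-6:y+7,x-6:x+7])
E
python3 m3.py
```

```text
tool y heading 0.2609722624390667
pred holes side
 [[334.4728 196.5345]
 [338.521  208.5027]
 [295.0989 198.5091]
 [297.5291 210.659 ]] 
pred holes top
 [[406.6713 244.1349]
 [373.7384 253.8325]
 [390.6667 193.0094]
 [358.0876 202.5351]]
pred corners side (top,bottom)
 [[337.4721 194.0877 337.4275 195.3645]
 [342.8694 209.4359 342.8143 210.758 ]
 [291.1665 196.3885 291.1888 197.6738]
 [294.1009 212.0127 294.1199 213.3438]]
housing by side tips [ 0.5532 -0.1699  0.254 ] 
 [[-0.5496  0.4566]
 [ 0.4523  0.0308]
 [ 0.1797 -0.6192]
 [-0.0974  0.1299]]
housing by rim top [ 0.552  -0.1731  0.2558] 
 [[-1.0853  0.8218]
 [-1.2289 -0.6928]
 [ 1.7813  0.1417]
 [ 0.519  -0.3434]]
posts top pred 0.0705 
 [[403.5935 246.0521]
 [371.9779 255.3985]
 [388.2013 196.9314]
 [356.9119 206.1185]]
posts top pred 0.051 
 [[402.204  246.7112]
 [371.1632 255.888 ]
 [387.1039 198.4682]
 [356.3776 207.4914]]
403 246
[[186 183 183 185 185 186 187 187 163 124 129 130 129]
 [187 184 183 184 185 186 186 186 166 128 130 129 129]
 [187 185 183 183 185 185 185 187 175 147 131 130 129]
 [187 185 182 178 178 177 174 182
[... 1989 characters left out ...]
83 187 186 186 186 186 186 187 186 186]
 [121 114 129 167 188 186 186 186 186 186 187 186 186]
 [102 101 101 147 180 182 184 186 186 186 187 187 186]
 [ 97 102 104 137 167 171 169 179 186 186 186 187 186]
 [120 104 120 157 163 155 165 177 186 185 186 187 186]
 [169 158 164 182 165 136 161 170 181 186 187 186 187]
 [182 187 181 183 166 117 141 150 170 189 186 186 187]
 [165 188 174 175 167 112 126 140 164 185 186 186 187]
 [161 189 171 169 178 152 130 148 163 174 186 186 187]
 [159 186 180 163 161 160 144 144 147 164 186 186 187]
 [140 174 188 164 122 130 130 124 129 163 186 186 186]
 [121 161 189 168 131 127 125 130 149 175 186 186 187]
 [107 154 188 178 165 164 152 134 162 186 186 186 187]]
```

Request:
{"fn": "send_rows", "kwargs": {"delta_pos": [[0,-0.012,0.3],[0,0,0.3],[0,0,0.12],[0,0,0.06],[0,0,0.06],[0,0,0.05],[0,0,0],[0,0,0]], "delta_rot": [[0,0,0],[0,0,0],[0,0,0],[0,0,0],[0,0,0],[0,0,0],[0,0,0],[0,0,0]]}}

```text
clock: 8.82
ee_pos: [0.5524, -0.1727, 0.0769]
ee_rot: [1.914, 2.491, 0.0]
ft_force: [0.3, -0.2, -2.5]
grip_width: 0.0356
finger_force: 40.8
```

Request:
{"fn": "send_rows", "kwargs": {"delta_pos": [[0,0,0.03],[0,0,0.03],[0,0,0],[0,0,0]], "delta_rot": [[0,0,0],[0,0,0],[0,0,0],[0,0,0]]}}

```text
clock: 9.32
ee_pos: [0.5528, -0.1729, 0.074]
ee_rot: [1.913, 2.49, 0.0]
ft_force: [3.5, -1.7, 0.1]
grip_width: 0.035
finger_force: 41.1
```

```bash
python3 - <<'E'
from rig import viewer,arm
import cv2
print(arm.sense()["ft_force"],arm.sense()["ft_torque"])
c=viewer.camera("side")["frame"][:,:,::-1]; cv2.imwrite("pics/side2.png",c)
cv2.imwrite("pics/z4.png",cv2.resize(c[180:260,265:370],None,fx=7,fy=7,interpolation=cv2.INTER_CUBIC))
E
```

```text
[ 3.47214518 -1.68392658  0.08447626] [-0.23806573 -0.71584382  0.04056546]
```

View pics/z4.png

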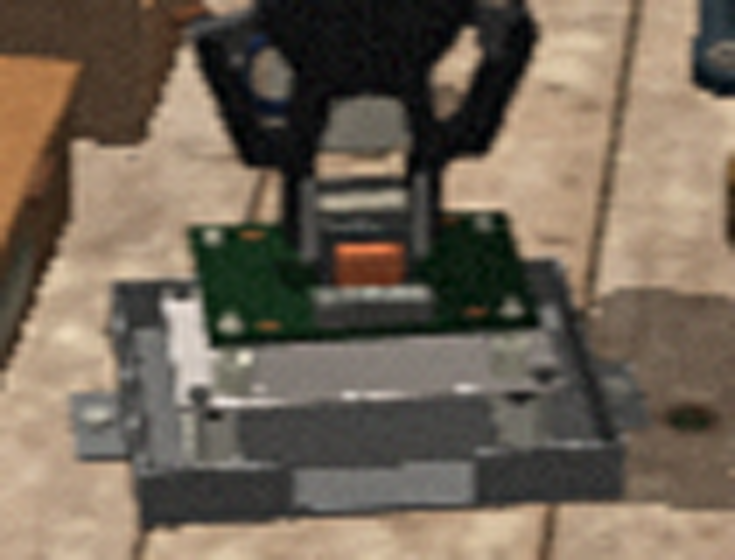

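The board now rests on the barbs, with pin tips in all four holes (crop 212,235; 230,320; 485,222; 512,305). I'll release it here.

Request:
{"fn": "send_rows", "kwargs": {"delta_pos": [[0,0,0],[0,0,0],[0,0,0],[0,0,0],[0,0,-0.5],[0,0,-0.7],[0,0,0]], "delta_rot": [[0,0,0],[0,0,0],[0,0,0],[0,0,0],[0,0,0],[0,0,0],[0,0,0]], "claw": -1}}

```text
clock: 10.25
ee_pos: [0.5536, -0.1732, 0.1361]
ee_rot: [1.912, 2.488, 0.002]
ft_force: [0.5, 0.9, 0.5]
grip_width: 0.0852
finger_force: 0.0
```

```bash
python3 - <<'E'
from rig import viewer,arm
import cv2
from m2 import holes
print(arm.sense()["ft_force"],arm.sense()["ft_torque"])
c=viewer.camera("side")["frame"][:,:,::-1]; cv2.imwrite("pics/side3.png",c)
holes(cv2.imread("pics/side3.png"),"side",(285,200,65,35),.064)
cv2.imwrite("pics/z5.png",cv2.resize(c[180:260,265:370],None,fx=7,fy=7,interpolation=cv2.INTER_CUBIC))
E
```

```text
[0.4826 0.8517 0.4609] [ 0.0372 -0.0088  0.001 ]
side corners
   [341.4375 224.8125] [ 0.4816 -0.1507]
   [295.8125 229.4375] [ 0.6    -0.1079]
   [291.5625 212.9375] [ 0.627  -0.1956]
   [335.5625 210.4375] [ 0.5058 -0.229 ]
 hole [303. 226.] area 3.734375 [ 0.5838 -0.1287]
 hole [297.5296 225.6892] area 6.5546875 [ 0.5987 -0.1281]
 hole [332.4753 224.    ] area 5.046875 [ 0.5062 -0.1514]
 hole [337.4938 223.6862] area 6.4765625 [ 0.4928 -0.1551]
 hole [300.5    213.0531] area 4.703125 [ 0.602  -0.1987]
```

View pics/z5.png

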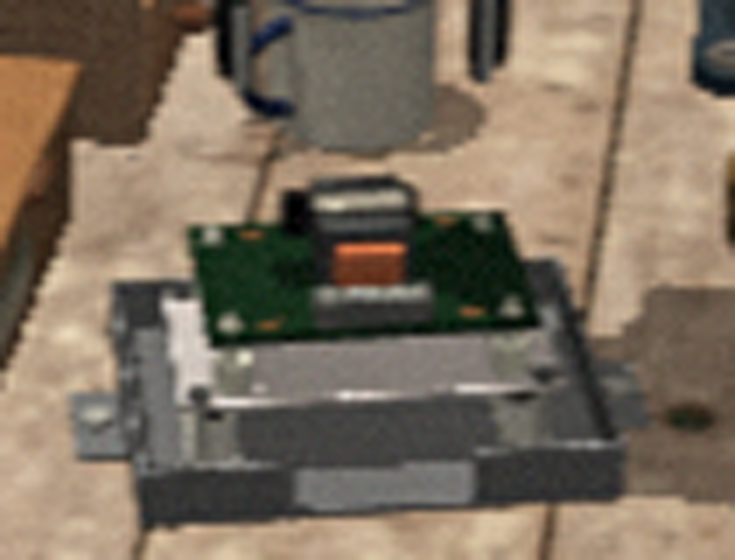

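The released board lies level with pin tips in all four holes. Next I'll press the -x end with the fingers shut.

Request:
{"fn": "send_rows", "kwargs": {"delta_pos": [[0,-0.4,0],[0,-0.7,0],[0,0,0.3],[0,0,0.5],[0,0,0.34],[0,0,0.1],[0,0,0]], "delta_rot": [[0,0,0],[0,0,0],[0,0,0],[0,0,0],[0,0,0],[0,0,0],[0,0,0]], "claw": 1, "squeeze": 20}}

```text
clock: 11.18
ee_pos: [0.4992, -0.1867, 0.0713]
ee_rot: [-1.913, -2.491, 0.0]
ft_force: [-0.3, -0.4, -0.1]
grip_width: -0.0002
finger_force: 0.0
```

Request:
{"fn": "send_rows", "kwargs": {"delta_pos": [[0,0,0.02],[0,0,0.02],[0,0,0.02],[0,0,0.02]], "delta_rot": [[0,0,0],[0,0,0],[0,0,0],[0,0,0]]}}

```text
clock: 11.68
ee_pos: [0.4992, -0.1869, 0.0679]
ee_rot: [1.914, 2.491, 0.0]
ft_force: [-0.5, 0.1, 0.4]
grip_width: -0.0001
finger_force: 0.0
```

Request:
{"fn": "send_rows", "kwargs": {"delta_pos": [[0,0,0.02],[0,0,0.02],[0,0,0.02],[0,0,0.02]], "delta_rot": [[0,0,0],[0,0,0],[0,0,0],[0,0,0]]}}

```text
clock: 12.18
ee_pos: [0.4992, -0.1869, 0.0638]
ee_rot: [1.914, 2.491, -0.0]
ft_force: [-0.9, 0.4, 3.7]
grip_width: -0.0003
finger_force: 1.4
```

Request:
{"fn": "send_rows", "kwargs": {"delta_pos": [[0,0,0.02],[0,0,0.02],[0,0,0.02]], "delta_rot": [[0,0,0],[0,0,0],[0,0,0]]}}

```text
clock: 12.55
ee_pos: [0.4992, -0.1869, 0.0607]
ee_rot: [1.914, 2.491, -0.0]
ft_force: [-0.8, -0.5, 3.0]
grip_width: 0.0004
finger_force: 1.6
```

Request:
{"fn": "send_rows", "kwargs": {"delta_pos": [[0,0,0.02],[0,0,0.02]], "delta_rot": [[0,0,0],[0,0,0]]}}

```text
clock: 12.8
ee_pos: [0.4993, -0.1869, 0.0588]
ee_rot: [1.914, 2.491, 0.0]
ft_force: [-0.5, -0.1, 5.7]
grip_width: -0.0003
finger_force: 2.6
```

Request:
{"fn": "send_rows", "kwargs": {"delta_pos": [[0,0,0.02],[0,0,0.02]], "delta_rot": [[0,0,0],[0,0,0]]}}

```text
clock: 13.05
ee_pos: [0.4993, -0.187, 0.0569]
ee_rot: [1.914, 2.491, 0.0]
ft_force: [-0.6, -1.3, 9.4]
grip_width: -0.0001
finger_force: 4.4
```

Request:
{"fn": "send_rows", "kwargs": {"delta_pos": [[0,0,0.02],[0,0,0.02]], "delta_rot": [[0,0,0],[0,0,0]]}}

```text
clock: 13.3
ee_pos: [0.4995, -0.1872, 0.0553]
ee_rot: [1.913, 2.49, 0.0]
ft_force: [-3.4, -0.7, 15.5]
grip_width: -0.0
finger_force: 8.0
```

Request:
{"fn": "send_rows", "kwargs": {"delta_pos": [[0,0,0.008],[0,0,0]], "delta_rot": [[0,0,0],[0,0,0]]}}

```text
clock: 13.55
ee_pos: [0.4992, -0.1869, 0.0543]
ee_rot: [1.914, 2.491, 0.0]
ft_force: [-1.0, -0.2, 2.5]
grip_width: -0.0001
finger_force: 1.2
```

Request:
{"fn": "send_rows", "kwargs": {"delta_pos": [[0,0,0.02],[0,0,0.01]], "delta_rot": [[0,0,0],[0,0,0]]}}

```text
clock: 13.8
ee_pos: [0.4991, -0.1868, 0.0528]
ee_rot: [-1.914, -2.491, 0.0]
ft_force: [0.0, -1.1, 3.3]
grip_width: -0.0003
finger_force: 1.4
```

Request:
{"fn": "send_rows", "kwargs": {"delta_pos": [[0,0,0.01],[0,0,0.01]], "delta_rot": [[0,0,0],[0,0,0]]}}

```text
clock: 14.05
ee_pos: [0.4991, -0.1868, 0.0518]
ee_rot: [-1.914, -2.491, 0.0]
ft_force: [-0.7, -1.0, 1.7]
grip_width: -0.0002
finger_force: 1.5
```

Request:
{"fn": "send_rows", "kwargs": {"delta_pos": [[0,0,0.01],[0,0,0.01]], "delta_rot": [[0,0,0],[0,0,0]]}}

```text
clock: 14.3
ee_pos: [0.4991, -0.1868, 0.0509]
ee_rot: [-1.914, -2.491, -0.0]
ft_force: [-0.8, -1.5, 3.1]
grip_width: 0.0001
finger_force: 1.6
```

Request:
{"fn": "send_rows", "kwargs": {"delta_pos": [[0,0,0.01],[0,0,0.01]], "delta_rot": [[0,0,0],[0,0,0]]}}

```text
clock: 14.55
ee_pos: [0.4992, -0.1869, 0.0499]
ee_rot: [1.914, 2.491, 0.0]
ft_force: [-1.0, -0.6, 7.4]
grip_width: 0.0002
finger_force: 3.4
```

Request:
{"fn": "send_rows", "kwargs": {"delta_pos": [[0,0,0.01],[0,0,0.01]], "delta_rot": [[0,0,0],[0,0,0]]}}

```text
clock: 14.8
ee_pos: [0.4993, -0.1869, 0.0492]
ee_rot: [1.914, 2.491, 0.0]
ft_force: [-2.5, 0.4, 15.5]
grip_width: 0.0001
finger_force: 7.5
```

Request:
{"fn": "send_rows", "kwargs": {"delta_pos": [[0,0,-0.4],[0,0,-0.6],[0,0,-0.6],[0,0.4,0],[0,0.7,0],[0,0.7,0],[0,0.4,0],[0,0,0.3],[0,0,0.4],[0,0,0.3],[0,0,0.1],[0,0,0]], "delta_rot": [[0,0,0],[0,0,0],[0,0,0],[0,0,0],[0,0,0],[0,0,0],[0,0,0],[0,0,0],[0,0,0],[0,0,0],[0,0,0],[0,0,0]]}}

```text
clock: 16.3
ee_pos: [0.6052, -0.1586, 0.0737]
ee_rot: [-1.914, -2.49, 0.0]
ft_force: [-0.1, -0.7, -0.5]
grip_width: 0.0002
finger_force: 0.0
```

```bash
python3 - <<'E'
from rig import viewer,arm
import cv2
from m2 import holes
c=viewer.camera("side")["frame"][:,:,::-1]; cv2.imwrite("pics/side4.png",c)
holes(cv2.imread("pics/side4.png"),"side",(285,200,65,35),.064)
cv2.imwrite("pics/z6.png",cv2.resize(c[180:260,265:370],None,fx=7,fy=7,interpolation=cv2.INTER_CUBIC))
E
```

```text
side corners
   [292.5625 217.8125] [ 0.6194 -0.1686]
   [336.1875 214.5625] [ 0.5016 -0.2053]
   [341.4375 229.1875] [ 0.4794 -0.1276]
   [294.9375 228.4375] [ 0.6032 -0.1127]
 hole [303.5 226. ] area 5.109375 [ 0.5825 -0.1289]
 hole [297.5296 225.6892] area 6.5546875 [ 0.5987 -0.1281]
```

View pics/z6.png

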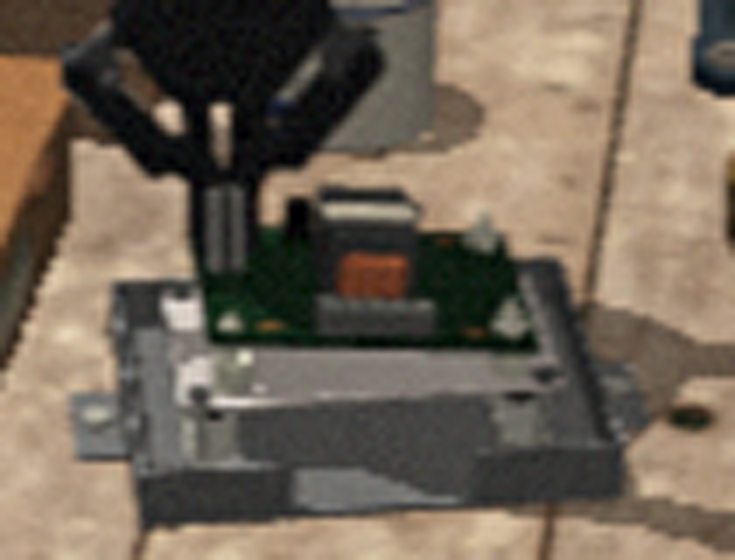

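The right (-x) end has dropped about 4.5 px (~11 mm), and both barbed pins stand above the board at crop (482,232) and (512,318). Next I'll press the +x end.

Request:
{"fn": "send_rows", "kwargs": {"delta_pos": [[0,0,0.03],[0,0,0.03],[0,0,0.03],[0,0,0.03],[0,0,0.03],[0,0,0.03],[0,0,0.02]], "delta_rot": [[0,0,0],[0,0,0],[0,0,0],[0,0,0],[0,0,0],[0,0,0],[0,0,0]]}}

```text
clock: 17.23
ee_pos: [0.6055, -0.1586, 0.0639]
ee_rot: [1.914, 2.491, 0.0]
ft_force: [-0.2, 0.0, 3.4]
grip_width: 0.0003
finger_force: 1.4
```

Request:
{"fn": "send_rows", "kwargs": {"delta_pos": [[0,0,0.02],[0,0,0.02]], "delta_rot": [[0,0,0],[0,0,0]]}}

```text
clock: 17.48
ee_pos: [0.6055, -0.1586, 0.0619]
ee_rot: [1.914, 2.491, 0.0]
ft_force: [0.7, -0.7, 2.3]
grip_width: 0.0002
finger_force: 1.5
```

Request:
{"fn": "send_rows", "kwargs": {"delta_pos": [[0,0,0.02],[0,0,0.02]], "delta_rot": [[0,0,0],[0,0,0]]}}

```text
clock: 17.73
ee_pos: [0.6055, -0.1585, 0.0599]
ee_rot: [1.914, 2.491, 0.0]
ft_force: [1.1, -1.3, 3.6]
grip_width: 0.0002
finger_force: 1.9
```

Request:
{"fn": "send_rows", "kwargs": {"delta_pos": [[0,0,0.02],[0,0,0.02]], "delta_rot": [[0,0,0],[0,0,0]]}}

```text
clock: 17.98
ee_pos: [0.6057, -0.1586, 0.058]
ee_rot: [1.914, 2.491, 0.0]
ft_force: [0.7, -0.1, 6.6]
grip_width: -0.0
finger_force: 3.3
```

Request:
{"fn": "send_rows", "kwargs": {"delta_pos": [[0,0,0.02],[0,0,0.02]], "delta_rot": [[0,0,0],[0,0,0]]}}

```text
clock: 18.23
ee_pos: [0.6058, -0.1586, 0.0563]
ee_rot: [1.914, 2.49, 0.001]
ft_force: [0.3, 0.2, 11.3]
grip_width: -0.0
finger_force: 5.8
```

Request:
{"fn": "send_rows", "kwargs": {"delta_pos": [[0,0,0.015],[0,0,0.01]], "delta_rot": [[0,0,0],[0,0,0]]}}

```text
clock: 18.48
ee_pos: [0.6056, -0.1586, 0.0547]
ee_rot: [1.914, 2.491, 0.0]
ft_force: [1.6, 0.0, 1.7]
grip_width: -0.0002
finger_force: 0.9
```

Request:
{"fn": "send_rows", "kwargs": {"delta_pos": [[0,0,0.008],[0,0,0]], "delta_rot": [[0,0,0],[0,0,0]]}}

```text
clock: 18.73
ee_pos: [0.6054, -0.1585, 0.0541]
ee_rot: [-1.914, -2.491, 0.0]
ft_force: [0.7, 0.2, 2.9]
grip_width: 0.0
finger_force: 1.1
```

Request:
{"fn": "send_rows", "kwargs": {"delta_pos": [[0,0,0.02],[0,0,0.02]], "delta_rot": [[0,0,0],[0,0,0]]}}

```text
clock: 18.98
ee_pos: [0.6054, -0.1585, 0.0521]
ee_rot: [-1.914, -2.491, 0.0]
ft_force: [0.6, 0.4, 2.8]
grip_width: -0.0003
finger_force: 1.4
```

Request:
{"fn": "send_rows", "kwargs": {"delta_pos": [[0,0,0.01],[0,0,0.01]], "delta_rot": [[0,0,0],[0,0,0]]}}

```text
clock: 19.23
ee_pos: [0.6054, -0.1585, 0.0512]
ee_rot: [-1.914, -2.491, 0.0]
ft_force: [-0.5, 0.2, 2.1]
grip_width: -0.0
finger_force: 1.4
```

Request:
{"fn": "send_rows", "kwargs": {"delta_pos": [[0,0,0.01],[0,0,0.01]], "delta_rot": [[0,0,0],[0,0,0]]}}

```text
clock: 19.48
ee_pos: [0.6054, -0.1585, 0.0502]
ee_rot: [-1.914, -2.491, 0.0]
ft_force: [-0.9, 0.1, 2.7]
grip_width: 0.0001
finger_force: 1.5
```

Request:
{"fn": "send_rows", "kwargs": {"delta_pos": [[0,0,0.01],[0,0,0.01]], "delta_rot": [[0,0,0],[0,0,0]]}}

```text
clock: 19.73
ee_pos: [0.6054, -0.1585, 0.0492]
ee_rot: [-1.914, -2.491, -0.0]
ft_force: [-0.5, 1.1, 4.5]
grip_width: 0.0001
finger_force: 2.3
```

Request:
{"fn": "send_rows", "kwargs": {"delta_pos": [[0,0,0.01],[0,0,0.01]], "delta_rot": [[0,0,0],[0,0,0]]}}

```text
clock: 19.98
ee_pos: [0.6055, -0.1585, 0.0486]
ee_rot: [1.914, 2.491, 0.0]
ft_force: [-4.2, 0.9, 13.6]
grip_width: -0.0001
finger_force: 6.8
```

Request:
{"fn": "send_rows", "kwargs": {"delta_pos": [[0,0,0.005],[0,0,0],[0,0,-0.3],[0,0,-0.8],[0,0,-1],[0,0,-1],[0,0,-0.6],[0,0,0],[0,0,0]], "delta_rot": [[0,0,0],[0,0,0],[0,0,0],[0,0,0],[0,0,0],[0,0,0],[0,0,0],[0,0,0],[0,0,0]]}}

```text
clock: 21.1
ee_pos: [0.6051, -0.1584, 0.2327]
ee_rot: [-1.914, -2.491, 0.0]
ft_force: [1.0, 0.5, -0.0]
grip_width: -0.0001
finger_force: 0.0
```

```bash
python3 - <<'E'
from rig import viewer,arm
import cv2
from m2 import holes
from h import *
c=viewer.camera("side")["frame"][:,:,::-1]; cv2.imwrite("pics/side5.png",c)
holes(cv2.imread("pics/side5.png"),"side",(285,200,65,40),.055)
E_=np.array([[-65,-45],[-65,45],[65,-45],[65,45]])/1000
print("pred top corners home",proj("side",rt([.553,-.172,.26],np.c_[E_,np.full(4,.055)])))
cv2.imwrite("pics/z7.png",cv2.resize(c[180:260,265:370],None,fx=7,fy=7,interpolation=cv2.INTER_CUBIC))
E
```

```text
side corners
   [340.5625 227.0625] [ 0.484  -0.1536]
   [295.9375 232.4375] [ 0.5996 -0.1073]
   [291.4375 216.0625] [ 0.6271 -0.1936]
   [336.1875 214.5625] [ 0.503  -0.2214]
 hole [303. 229.] area 3.734375 [ 0.5837 -0.128 ]
 hole [331.6686 227.3314] area 3.421875 [ 0.5078 -0.1485]
 hole [297.3569 227.6985] area 24.7734375 [ 0.6    -0.1325]
 hole [328.5015 215.0482] area 4.7109375 [ 0.5243 -0.2153]
pred top corners home [[336.9676 212.7648]
 [342.1891 228.7637]
 [291.6199 215.1665]
 [294.4813 231.4458]]
```

View pics/z7.png

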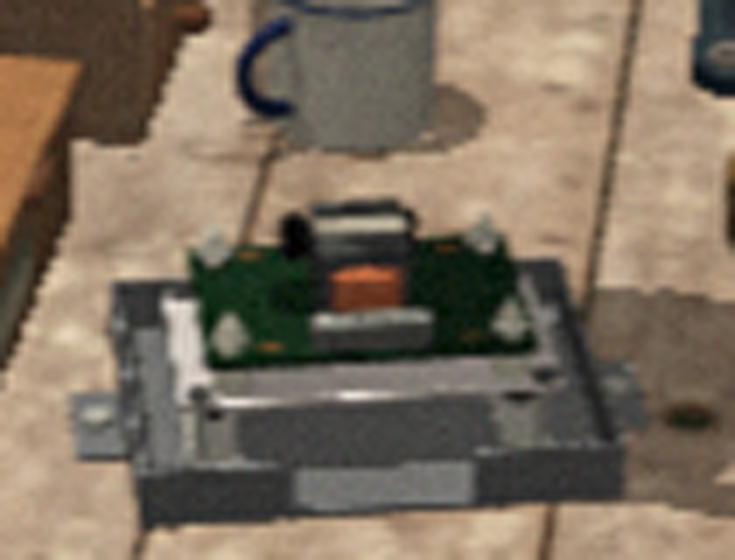

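All four barbed pins now stand above the board, at crop (212,245), (230,332), (485,232) and (512,320). I'll check the drop at each end at sub-pixel level.

```bash
python3 - <<'E'
from h import *
G={i:cv2.imread(f"pics/side{i}.png").astype(float) for i in (3,5)}
def edge(im,c):  # bottom edge of the front face: strongest dark->bright step
    g=im[215:242,c].sum(1); g=cv2.GaussianBlur(g.reshape(-1,1),(1,3),0).ravel(); d=np.diff(g); k=int(np.argmax(d[4:-4]))+4
    w=np.clip(d[k-2:k+3],0,None); return 215.5+(w*np.arange(k-2,k+3)).sum()/w.sum()
cols=np.arange(299,337); e={i:np.array([edge(G[i],c) for c in cols]) for i in G}
d=e[5]-e[3]; print(d); 
for n,s in (("+x",slice(0,12)),("mid",slice(12,26)),("-x",slice(26,38))): print(n,np.median(d[s]),np.median(d[s])/.327,"mm")
E
```

```text
[ 3.2351  3.3769  3.3226  3.3128  3.2557  3.3265  3.739   3.5872  3.7115
  3.5932  3.4961 -4.4592 -4.4597  3.204   3.1483  3.2753  3.2508  3.3413
  3.2612 11.3428  3.6167  3.5527  3.5019  3.6144 -4.1129 -4.2114 -4.0427
  3.5179  3.3204  3.4131  3.3274  3.2036  3.1268  3.1435  3.1936  3.2704
  3.4839  3.3668]
+x 3.351726638401715 10.24992855780341 mm
mid 3.268255620912143 9.994665507376583 mm
-x 3.2954017651014595 10.077681238842384 mm
```

Both ends dropped equally, by about 10 mm, and both ended on a hard stop. The arm is clear, so I'm handing in.

```bash
python3 -c "
from rig import job
print(job.finish_job())"
```

```text
the job is handed in; nothing more can be done
None
```

I handed the job in with the board on all four standoffs and released; no verdict came back. Both ends hit a hard stop after about 10 mm of travel, and the highest push I read was 15.5 N (between readings, and on the final nudge at the +x end, it was not read).

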